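# Send a tube carrier down the gravity rail

## Task

Take the saddle-shaped tube carrier (the one with an open channel underneath) by its upright grip and hang it astride the sloped roller rail, in the upper half of the rail. Let go of it there so that it runs down by itself to the stop at the low end; do not push it down or carry it down. Leave the flat-bottomed tube stand where it is.

Things in the scene. Friction and masses are not known exactly. Their poses are not given: they have to be found in the camera images.
- carrier: White saddle carrier, 56 mm long (x), 80 wide (y), 93 tall, 0.18 kg; origin at centre of underside. Channel along x, open below and at both ends: roof 44 mm up, 20 mm wide from there down to 26 mm, then flaring to 44 mm at the mouth. Block each side with two capped vials (tops 50 mm up). Stands on the counter left of the rail, x within 0.5 rad of world x; may have swapped places with the stand.
- carrier_grip (a point): Centre of the carrier's grip: a grey upright blade on its top, 40 mm long (x), 12 mm thick (y), standing from 51 to 93 mm above the underside; pinch it across y. This point is 74 mm above the underside and 30 mm above the channel's roof. Axes as the carrier's; either way round on the rail is the same.
- stand_grip (a point): Bystander, leave alone: white flat-bottomed tube stand, 84 mm long (x), 64 wide, 93 tall, solid with no channel, six capped vials (three a side) and the same grey blade on top. This point is the blade's centre, 74 mm above its underside.
- rail_rest (a point): On the fixed rail's top, 100 mm above the counter: where the middle of the channel's roof rests when the carrier is at the stop. y: uphill along the rail (12 deg, roughly to the left), x: level across, z: square to it. In mm: bar 12 wide, 18 deep, near-frictionless rollers; stop face (28 high) at y=-28, open upper end at y=195. Seated grip centre: x=0, z=30; upper half is its y from 80 to 165.

How it is judged:
By the outcome, as a careful person would: the job done as asked, in the order asked, and still so for the second after the job is handed in, with the robot touching nothing.
It also fails if it takes over 40 s, if anything falls off the work surface, if the arm or the gripper's body presses on something with over 40 N, if the wrist force passes 120 N, or if a joint passes its speed limit or range.

## Robot

A 6-joint arm with a two-finger parallel gripper is mounted at the origin on a cart in front of the work surface, level with it; the furniture and walls round the work are solid. World frame = base frame: x ahead of the robot, y to its left, z up, the work surface at z = 0. Lengths are in m, angles in degrees, forces in N, time in s.
With the tool pointing down it reaches from about 0.35 to 0.725 m from the base axis. Payload 4.3 kg.
Tool frame: the origin (TCP) lies midway between the tips of the shut fingers; the grasp point (between the pads) lies 19 mm behind it; z points along the fingers, y is the direction in which the jaws open and shut (so a half turn about z gives the same grasp; the last joint's range is limited). The gripper opens to 85 mm and grips with 20 to 120 N. Pads are 22 mm wide; open, the fingers measure 114 mm over their backs; the gripper's body (76 mm by 85 mm) begins 54 mm behind the grasp point. The pads swing forward as they close: fully open they stand 13 mm farther back than shut.
Start: joints at [-82.695, 21.618, 4.641, 73.018, 0, 83.68], TCP at [0.135, -0.559, 0.231] pointing down, gripper open.
Joint ranges: [-156.06, 156.06], [-48.1, 94.91], [-58.44, 69.94], [-101.28, 121.22], [-78.64, 73.56], [-180, 180]. Speed limits (degrees/s): [147.25, 147.25, 180, 180, 180, 180].

## Interface

Orientations are given as [roll, pitch, yaw] about the fixed x, y, z axes, in that order (R = Rz(yaw) Ry(pitch) Rx(roll)).
In Python, from workcell import bot gives the robot as it stands.
- The arm moves only by the tool jog_arm, never from a script. Its argument "moves" is a list of rows, each a list of 6 numbers: the shift along the tool's x, y, z in m, then the turn, a rotation vector about the tool's x, y, z in rad. In form: [[x, y, z, wx, wy, wz], ...]. A call has exactly 10 rows; each row shifts and turns the commanded pose from where the row before left it, along the tool's axes as they then stand; what a row does not reach is not made up. A row lasts 1/10 s, in which the tool goes at most 50 mm and 8.59 degrees, less where a joint would pass 70% of its speed; a pose out of reach is approached as far as the arm can. A call is refused whole if a number of a shift passes 0.05 or a number of a turn 0.15, either way. A call with a gripper value outside its range is refused whole. "jaw" is the opening in per cent of the stroke, from 0 (shut) to 100 (fully open), set as the call begins (left out, the last holds). The fingers move at their own pace and stop on an object; the grip force is fixed at half the most. Time passes only in rows, so rows that do not move let the fingers close, or fill a call up. It gives the time, the measured TCP pose, the force and the opening at its end, in the units of the state.
- bot.read_state(): the state, without advancing time (a new reading comes with each control period).
- bot.get_image(name): name is "scene" or "side" or "wrist"; returns the picture (480x640x3 uint8, red, green, blue); there is no depth.
- bot.camera_params(name): a dict with "intrinsics" (3x3 intrinsics, pixels), "R" (3x3) and "t" (3): a world point X has camera coordinates R X + t; the wrist camera has in their place "tool_from_camera" (4x4, takes a point from camera to tool coordinates, whose origin is the TCP and whose axes are the flange's). Camera axes: x right, y down, z forward; pixel columns grow to the right and rows downward; lengths in m; the calibration is good to about 2 mm. A picture is of the moment at which its call begins: read the wrist's pose just before it. camera_params takes no time and is no camera call.
- bot.hand_in(): hands the job in, once; it reports no verdict.
The state is a dict: "time_s": time; "qpos": joint angles; "dq": joint speeds; "joint_torque": joint torques, N m; "tcp_pos": TCP position; "eef_rot": TCP orientation; "force": force on the tool from outside, world axes, zero at the start; "wrist_torque": the same for the moment, N m; "gripper_width": finger opening in m.
Only numpy, scipy, OpenCV 4.12 (cv2) and the standard library are available. Lean on these libraries where they do the work, as an engineer would, in place of code of your own. Each camera call takes 0.05 s, during which the arm holds its last target. There are 200 camera calls.

## Working session

There is one attempt and no reset: what is moved stays moved. The work goes in short steps, Python scripts to look and compute and a tool call to move; the robot and the scene stay as the last step left them, time stands still between calls to the robot, and variables do not carry over. Pictures are saved under pics/ and viewed, about 8 in all and at most 12, crops included, and the job is handed in when it is done.

Besides the shell and the picture viewer there is one more tool, called after ">>>" as name(argument=value, ...) on one line, values as JSON. jog_arm: Moves the arm, as the interface text tells. Its arguments: {"type":"object","properties":{"moves":{"type":"array","items":{"type":"array","items":{"type":"number"}}},"jaw":{"type":"number"}},"required":["moves"]}

```bash
mkdir -p pics; ls
python3 - <<'E'
from workcell import bot
import cv2, numpy as np
print(bot.read_state())
for n in("scene","side"):
    im=bot.get_image(n); cv2.imwrite(f"pics/{n}0.png",im[:,:,::-1])
for n in("scene","side","wrist"):
    print(n,bot.camera_params(n))
E
```

```text
pics
{'time_s': 0.0, 'qpos': array([-8.26965361e+01,  2.16628169e+01,  4.56296360e+00,  7.30179754e+01,
        4.72602249e-04,  8.36809491e+01]), 'dq': array([-0.06106365, -0.00450519,  0.02499231, -0.04433645,  0.01289463,
        0.05803018]), 'joint_torque': array([ 1.24712187e-03, -4.63605809e+01,  2.69873410e+01,  2.06479436e-02,
        8.64047820e-05, -2.22084913e-05]), 'tcp_pos': array([ 0.13535781, -0.55816951,  0.23035191]), 'eef_rot': array([-1.79882939e+02, -1.34385202e-02,  1.36225006e+01]), 'force': array([-0.72853164,  0.33707624,  0.15961589]), 'wrist_torque': array([0.00425361, 0.05841204, 0.00054732]), 'gripper_width': 0.0854231925355489}
scene {'intrinsics': array([[487.73952106,   0.        , 323.59852646],
       [  0.        , 487.73952106, 237.93530986],
       [  0.        ,   0.        ,   1.        ]]), 'R': array([[ 0.66495024, -0.74688577, -0.00168004],
       [-0.32879568, -0.29070466, -0.8985456 ],
       [ 0.67062253,  0.59804051, -0.43887695]]), 't': array([-0.3244707 ,  0.25412518,  0.59557167])}
side {'intrinsics': array([[595.27530863,   0.        
[... 159 characters left out ...]
  0.00172925],
       [-0.04710241,  0.35970775, -0.93187537],
       [ 0.11626504, -0.92459566, -0.36277447]]), 't': array([0.46465329, 0.09674204, 1.0356413 ])}
wrist {'intrinsics': array([[365.19462704,   0.        , 316.05601673],
       [  0.        , 365.19462704, 236.85474333],
       [  0.        ,   0.        ,   1.        ]]), 'tool_from_camera': array([[ 4.01263099e-04, -9.57840291e-01, -2.87300916e-01,
         7.30399672e-02],
       [ 9.99999671e-01,  1.81926943e-04,  7.90133266e-04,
        -4.70050864e-04],
       [-7.04553700e-04, -2.87301139e-01,  9.57840049e-01,
        -1.42093066e-01],
       [ 0.00000000e+00,  0.00000000e+00,  0.00000000e+00,
         1.00000000e+00]])}
```

View pics/scene0.png

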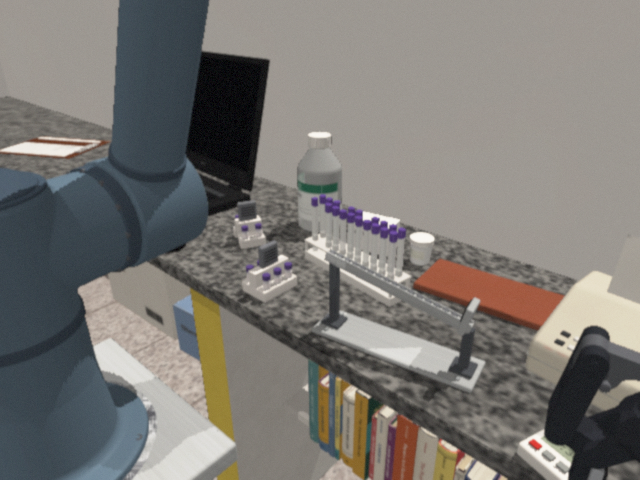

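View pics/side0.png

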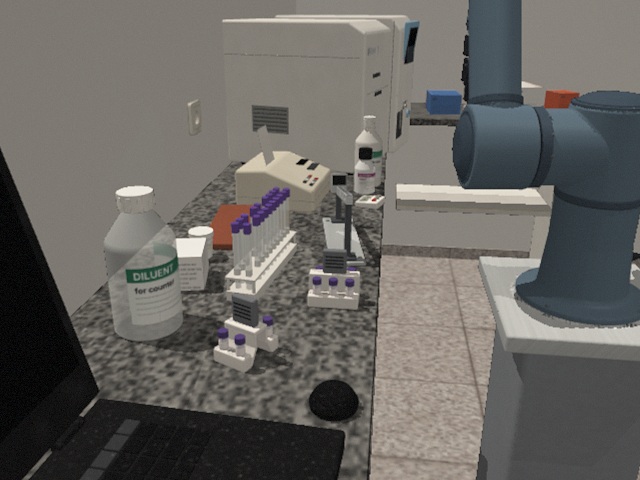

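Scene: the stand (3 vials a side) is at about (270,270) and the saddle carrier at about (250,225). The rail runs from its upper end at (332,258) to the stop at (470,315). In the side view the carrier is at (245,335), with the channel gap visible, and the stand is at (335,285). I'll zoom in to pick pixels.

Run:
```python
import cv2, numpy as np
a=cv2.imread("pics/scene0.png");b=cv2.imread("pics/side0.png")
c1=cv2.resize(a[190:260,225:295],(400,400),interpolation=2)  # 5.71x
c2=cv2.resize(b[285:375,205:295],(400,400),interpolation=2) # 4.44x
c3=cv2.resize(a[240:340,310:490][:, :],(400,222),interpolation=2)  #2.22
c4=cv2.resize(b[160:270,300:400],(200,220),interpolation=2) #2
out=np.zeros((600,800,3),np.uint8)
out[:400,:400]=cv2.resize(c1,(400,400));out[:400,400:]=c2
out=out[:600]
out[400:600,:400]=c3[:200];out[400:600,400:600]=c4[:200]
cv2.imwrite("pics/z0.png",out)
```

```text
(no output)
```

View pics/z0.png

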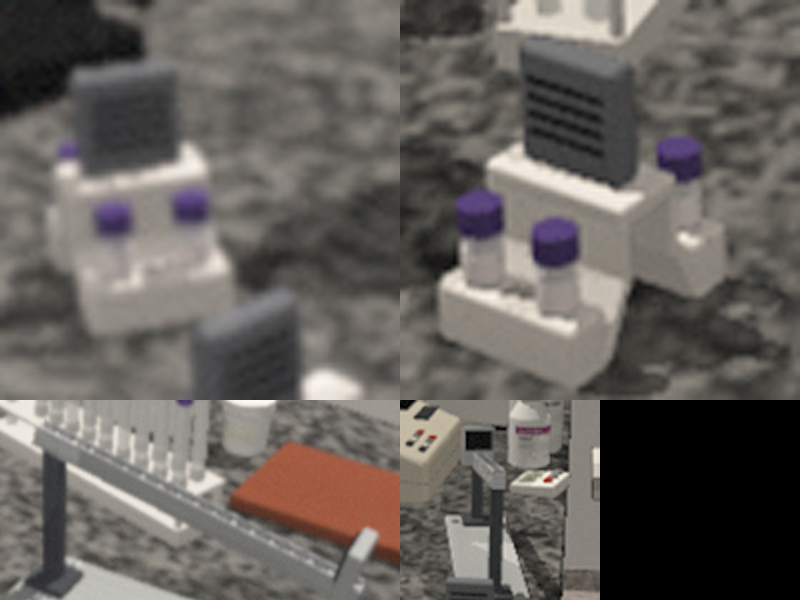

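```bash
cat > h.py <<'E'
import numpy as np
from workcell import bot
from scipy.spatial.transform import Rotation as Ro
def ray(n,uv,pose=None):
    p=bot.camera_params(n);d=np.linalg.inv(p["intrinsics"])@[*uv,1]
    if n=="wrist":
        T=p["tool_from_camera"];R=Ro.from_euler("xyz",pose[1],degrees=True).as_matrix()
        return R@T[:3,3]+pose[0],R@T[:3,:3]@d
    return -p["R"].T@p["t"],p["R"].T@d
def onz(n,uv,z,pose=None):
    c,d=ray(n,uv,pose);return c+d*(z-c[2])/d[2]
def tri(*rs):
    A=[];b=[]
    for c,d in rs:
        d=d/np.linalg.norm(d);P=np.eye(3)-np.outer(d,d);A.append(P);b.append(P@c)
    return np.linalg.lstsq(np.vstack(A),np.hstack(b),rcond=None)[0]
E
python3 - <<'E'
from h import *
np.set_printoptions(precision=4,suppress=True)
s=lambda x,y:(x/5.714+225,y/5.714+190)
d=lambda x,y:((x-400)/4.444+205,y/4.444+285)
r=lambda x,y:(x/2.222+310,(y-400)/2.222+240)
e=lambda x,y:((x-400)/2+300,(y-400)/2+160)
print("grip",onz("scene",s(130,115),.074),onz("side",d(575,110),.074),tri(ray("scene",s(130,115)),ray("side",d(575,110))))
for q in[(74,70),(178,65)]:print("bl top scene",onz("scene",s(*q),.093))
for q in[(525,42),(612,68),(634,66)]:print("bl top side",onz("side",d(*q),.093))
for q in[(37,430),(52,428),(72,425)]:print("rail up",onz("scene",r(*q),.1405))
for q in[(335,575),(345,560),(355,570)]:print("rail low",onz("scene",r(*q),.100))
print("stop top", onz("scene",r(370,535),.12))
print("side up end",[onz("side",e(x,483),.1405) for x in(490,503)])
E
```

```text
grip [0.5279 0.2586 0.074 ] [0.5297 0.2648 0.074 ] [0.5305 0.2617 0.0723]
bl top scene [0.514  0.2728 0.093 ]
bl top scene [0.5437 0.2469 0.093 ]
bl top side [0.5466 0.2576 0.093 ]
bl top side [0.5158 0.2715 0.093 ]
bl top side [0.5094 0.2693 0.093 ]
rail up [ 0.3953 -0.0891  0.1405]
rail up [ 0.4044 -0.0949  0.1405]
rail up [ 0.417  -0.1024  0.1405]
rail low [ 0.4313 -0.2998  0.1   ]
rail low [ 0.4499 -0.2969  0.1   ]
rail low [ 0.4442 -0.3065  0.1   ]
stop top [ 0.4564 -0.3076  0.12  ]
side up end [array([ 0.414 , -0.038 ,  0.1405]), array([ 0.4024, -0.0395,  0.1405])]
```

```bash
cat >> h.py <<'E'
def plan(pos,eul,n=10,tail=0):
    s=bot.read_state();R=Ro.from_euler("xyz",s["eef_rot"],degrees=True);p=s["tcp_pos"]
    G=Ro.from_euler("xyz",eul,degrees=True);w=(R.inv()*G).as_rotvec()/n;dp=(np.array(pos)-p)/n
    print("step mm",1e3*np.linalg.norm(dp),"deg",np.degrees(np.linalg.norm(w)))
    for i in range(n):
        print([*(R.inv().apply(dp)).round(4).tolist(),*w.round(3).tolist()],end=",");R=R*Ro.from_rotvec(w)
    print()
E
python3 - <<'E'
from h import *
plan([.41,-.17,.32],[180,0,98])
print(onz("scene",(318,228),0))
E
```

```text
step mm 48.38995561213409 deg 8.43747961170435
[0.0358, -0.0313, -0.0089, -0.0, -0.0, -0.147],[0.04, -0.0257, -0.0089, -0.0, -0.0, -0.147],[0.0434, -0.0195, -0.0089, -0.0, -0.0, -0.147],[0.0458, -0.013, -0.0089, -0.0, -0.0, -0.147],[0.0472, -0.0061, -0.0089, -0.0, -0.0, -0.147],[0.0475, 0.0009, -0.0089, -0.0, -0.0, -0.147],[0.0469, 0.0079, -0.0089, -0.0, -0.0, -0.147],[0.0452, 0.0147, -0.0089, -0.0, -0.0, -0.147],[0.0426, 0.0211, -0.009, -0.0, -0.0, -0.147],[0.039, 0.0272, -0.009, -0.0, -0.0, -0.147],
[0.67887609 0.18784628 0.        ]
```

>>> jog_arm(moves=[[0.036, -0.031, -0.009, 0, 0, -0.147], [0.04, -0.026, -0.009, 0, 0, -0.147], [0.043, -0.02, -0.009, 0, 0, -0.147], [0.046, -0.013, -0.009, 0, 0, -0.147], [0.047, -0.006, -0.009, 0, 0, -0.147], [0.047, 0.001, -0.009, 0, 0, -0.147], [0.047, 0.008, -0.009, 0, 0, -0.147], [0.045, 0.015, -0.009, 0, 0, -0.147], [0.043, 0.021, -0.009, 0, 0, -0.147], [0.039, 0.027, -0.009, 0, 0, -0.147]], jaw=100)

```text
time_s: 1.1
tcp_pos: [0.4106, -0.1691, 0.3214]
eef_rot: [-180.0, -0.0, 98.2]
force: [1.2, -1.0, -0.4]
gripper_width: 0.0855
```

>>> jog_arm(moves=[[0, 0, 0, 0, 0, 0], [0, 0, 0, 0, 0, 0], [0, 0, 0, 0, 0, 0], [0, 0, 0, 0, 0, 0], [0, 0, 0, 0, 0, 0], [0, 0, 0, 0, 0, 0], [0, 0, 0, 0, 0, 0], [0, 0, 0, 0, 0, 0], [0, 0, 0, 0, 0, 0], [0, 0, 0, 0, 0, 0]])

```text
time_s: 2.1
tcp_pos: [0.4101, -0.171, 0.3213]
eef_rot: [180.0, 0.0, 97.9]
force: [-0.5, 0.2, -0.0]
gripper_width: 0.0853
```

Run:
```python
from h import *
import cv2
s=bot.read_state();print(s["time_s"],s["tcp_pos"],s["eef_rot"],s["qpos"])
np.savez("w1.npz",p=s["tcp_pos"],e=s["eef_rot"])
cv2.imwrite("pics/w1.png",bot.get_image("wrist")[:,:,::-1])
```

```text
2.1 [ 0.41009245 -0.17100696  0.32130476] [1.79997883e+02 4.90302352e-03 9.78500039e+01] [-3.08247036e+01  5.72588135e+00 -2.80713314e+00  8.14622690e+01
 -2.50498339e-03  5.13252924e+01]
```

View pics/w1.png

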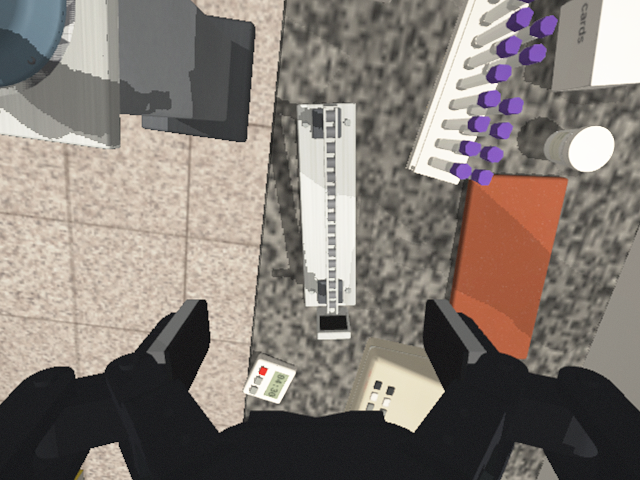

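The wrist view shows the rail from the upper end at about (329,106) to the stop-face foot at about (333,314).

Run:
```python
from h import *
import cv2
np.set_printoptions(precision=4,suppress=True)
w=np.load("w1.npz");pose=(w["p"],w["e"])
g=cv2.cvtColor(cv2.imread("pics/w1.png"),6)
for r in(112,125,210,280,300):print(r,g[r,318:346])
z=lambda y:.1+y*np.sin(np.radians(12))
up=onz("wrist",(329.5,105.5),z(195/1e3),pose);lo=onz("wrist",(332.7,314),z(-.028),pose)
v=up-lo;print(up,lo,np.linalg.norm(v),np.degrees(np.arctan2(v[1],v[0])))
rest=lo+v*28/223;print("rest",rest)
```

```text
112 [108 104 105 104  97 174 231 198 130 115 118 119 120 119 119 119 129 189
 231 195 116  98 125 191 223 219 218 221]
125 [ 63  59  61  54  39 142 216 226 227 229 229 228 229 231 196 123 116 179
 232 196 116  98 108 178 223 219 210 190]
210 [240 241 242 241 240 239 230 227 239 233 222 233 243 243 246 222 147 185
 231 241 241 240 241 242 241 239 239 243]
280 [103 102  90  80  77  69  73  66 158 234 223 188 207 208 207 194 155 165
 228 224 136  78  72  94 184 231 230 235]
300 [103 105 110 109 112 111 112  97 128 214 234 196 190 208 208 208 193 170
 217 226 143  93  97  96 118 183 218 212]
[ 0.4087 -0.0796  0.1405] [ 0.4462 -0.2956  0.0942] 0.22407225066750633 99.85702064591689
rest [ 0.4415 -0.2684  0.1   ]
```

Run:
```python
from h import *
plan([.529,.262,.24],[180,0,153])
```

```text
step mm 45.63104678297414 deg 5.51466551414923
[0.0413, 0.0177, 0.0081, -0.0, 0.0, -0.096],[0.0394, 0.0216, 0.0081, -0.0, 0.0, -0.096],[0.0371, 0.0253, 0.0081, -0.0, 0.0, -0.096],[0.0345, 0.0287, 0.0081, -0.0, 0.0, -0.096],[0.0316, 0.0319, 0.0081, -0.0, 0.0, -0.096],[0.0284, 0.0348, 0.0081, -0.0, 0.0, -0.096],[0.0249, 0.0374, 0.0081, -0.0, 0.0, -0.096],[0.0212, 0.0396, 0.0081, -0.0, 0.0, -0.096],[0.0173, 0.0414, 0.0081, -0.0, 0.0, -0.096],[0.0132, 0.0429, 0.0081, -0.0, 0.0, -0.096],
```

>>> jog_arm(moves=[[0.041, 0.018, 0.008, 0, 0, -0.096], [0.039, 0.022, 0.008, 0, 0, -0.096], [0.037, 0.025, 0.008, 0, 0, -0.096], [0.0345, 0.029, 0.008, 0, 0, -0.096], [0.0315, 0.032, 0.008, 0, 0, -0.096], [0.0285, 0.035, 0.008, 0, 0, -0.096], [0.025, 0.037, 0.008, 0, 0, -0.096], [0.021, 0.04, 0.008, 0, 0, -0.096], [0.017, 0.041, 0.008, 0, 0, -0.096], [0.013, 0.043, 0.008, 0, 0, -0.096]])

```text
time_s: 3.15
tcp_pos: [0.5312, 0.2628, 0.2409]
eef_rot: [-180.0, 0.0, 153.1]
force: [1.4, 0.0, 0.4]
gripper_width: 0.0857
```

>>> jog_arm(moves=[[0, 0, 0, 0, 0, 0], [0, 0, 0, 0, 0, 0], [0, 0, 0, 0, 0, 0], [0, 0, 0, 0, 0, 0], [0, 0, 0, 0, 0, 0], [0, 0, 0, 0, 0, 0], [0, 0, 0, 0, 0, 0], [0, 0, 0, 0, 0, 0], [0, 0, 0, 0, 0, 0], [0, 0, 0, 0, 0, 0]])

```text
time_s: 4.15
tcp_pos: [0.531, 0.2608, 0.2412]
eef_rot: [-180.0, 0.0, 152.9]
force: [0.2, 0.3, -0.0]
gripper_width: 0.0856
```

Run:
```python
from h import *
import cv2
s=bot.read_state();print(s["time_s"],s["tcp_pos"],s["eef_rot"],s["qpos"])
np.savez("w2.npz",p=s["tcp_pos"],e=s["eef_rot"])
cv2.imwrite("pics/w2.png",bot.get_image("wrist")[:,:,::-1])
```

```text
4.15 [0.53099478 0.26082901 0.24120744] [-1.79991699e+02  1.62318933e-03  1.52854674e+02] [ 2.00219416e+01  2.35277841e+01  8.94500475e+00  7.54222049e+01
 -6.83418007e-03  4.71672680e+01]
```

View pics/w2.png

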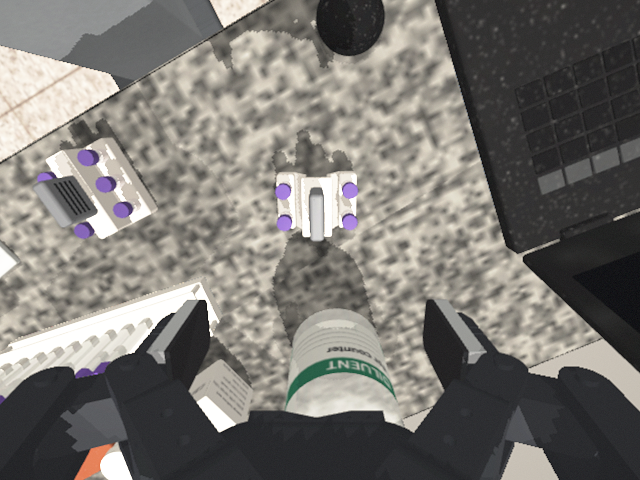

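The carrier (2+2 vials) lies between the fingers, nearly aligned: purple caps at about (283,191), (284,222), (350,190), (349,222), blade top at x≈317. The stand is at (95,190). I'll measure the caps.

Run:
```python
from h import *
import cv2
np.set_printoptions(precision=4,suppress=True)
w=np.load("w2.npz");pose=(w["p"],w["e"])
im=cv2.imread("pics/w2.png");h=cv2.cvtColor(im,cv2.COLOR_BGR2HSV)
m=cv2.inRange(h,(120,60,60),(150,255,255))
n,_,st,c=cv2.connectedComponentsWithStats(m)
P=[]
for s,q in zip(st[1:],c[1:]):
    if s[4]>40 and 260<q[0]<370 and 170<q[1]<250: p=onz("wrist",q,.047,pose);P.append(p);print(q,s[4],p)
P=np.array(P);print(P.mean(0))
t=onz("wrist",(317,240.5),.093,pose);b=onz("wrist",(317,188),.093,pose);print("blade top ends",t,b,np.linalg.norm(t-b),(t+b)/2,np.degrees(np.arctan2(*(b-t)[1::-1])))
g=cv2.cvtColor(im,6);print(g[225,305:330],g[200,305:330],g[180:250,317])
C,d=ray("scene",(319,135));k=(.70-C[0])/d[0];print("bottle top",C+k*d)
```

```text
[349.6244 190.1015] 197 [0.5295 0.2967 0.047 ]
[282.435 191.23 ] 200 [0.5021 0.2408 0.047 ]
[284.0808 222.4141] 198 [0.529  0.2279 0.047 ]
[349.301  221.4847] 196 [0.5564 0.2834 0.047 ]
[0.5292 0.2622 0.047 ]
blade top ends [0.5464 0.254  0.093 ] [0.5074 0.2739 0.093 ] 0.04388714376607462 [0.5269 0.2639 0.093 ] 152.92032162159353
[255 255 255 255 244 119 176 195 209 215 215 214 215 217 218 214 203 190
 144 213 255 255 255 255 255] [236 237 240 206 117 160 183 198 203 202 209 211 212 216 219 215 201 181
 124 250 255 255 255 255 255] [237 238 237 238 238 241 230 154 101 106 107 107 109 106 123 152 173 195
 208 215 212 213 213 213 213 215 215 214 214 216 213 216 216 215 214 214
 215 216 217 216 216 217 216 216 216 215 216 217 216 216 216 217 215 215
 216 216 215 215 216 208 176 116  78  78  77  71  67  60  59  66]
bottle top [0.7    0.2021 0.2174]
```

>>> jog_arm(moves=[[0.0024, 0.0003, 0.02, 0, 0, -0.015], [0, 0, 0.03, 0, 0, 0], [0, 0, 0.03, 0, 0, 0], [0, 0, 0.03, 0, 0, 0], [0, 0, 0.025, 0, 0, 0], [0, 0, 0.02, 0, 0, 0], [0, 0, 0.018, 0, 0, 0], [0, 0, 0.01, 0, 0, 0], [0, 0, 0, 0, 0, 0], [0, 0, 0, 0, 0, 0]])

```text
time_s: 5.2
tcp_pos: [0.5294, 0.2624, 0.0588]
eef_rot: [180.0, 0.0, 153.7]
force: [0.1, 0.1, 1.2]
gripper_width: 0.0853
```

>>> jog_arm(moves=[[0, 0, 0, 0, 0, 0], [0, 0, 0, 0, 0, 0], [0, 0, 0, 0, 0, 0], [0, 0, 0, 0, 0, 0], [0, 0, 0, 0, 0, 0], [0, 0, 0, 0, 0, 0], [0, 0, 0, 0, 0, 0], [0, 0, 0, 0, 0, 0], [0, 0, 0, 0, 0, 0], [0, 0, 0, 0, 0, 0]], jaw=0)

```text
time_s: 6.2
tcp_pos: [0.5292, 0.2621, 0.0585]
eef_rot: [180.0, 0.0, 153.7]
force: [-0.6, -0.7, 3.7]
gripper_width: 0.0111
```

>>> jog_arm(moves=[[0, 0, -0.01, 0, 0, 0], [0, 0, -0.02, 0, 0, 0], [0, 0, -0.03, 0, 0, 0], [0, 0, -0.03, 0, 0, 0], [0, 0, -0.03, 0, 0, 0], [0, 0, -0.03, 0, 0, 0], [0, 0, -0.03, 0, 0, 0], [0, 0, -0.02, 0, 0, 0], [0, 0, -0.01, 0, 0, 0], [0, 0, 0, 0, 0, 0]])

```text
time_s: 7.2
tcp_pos: [0.5296, 0.2625, 0.2695]
eef_rot: [179.9, 0.1, 153.7]
force: [-0.5, -0.8, -2.5]
gripper_width: 0.0112
```

```bash
cat >> h.py <<'E'
a=np.radians(99.8);p_=np.radians(12)
rest=np.array([.4417,-.2684,.100])
u=np.array([np.cos(p_)*np.cos(a),np.cos(p_)*np.sin(a),np.sin(p_)]);n=np.array([-np.sin(p_)*np.cos(a),-np.sin(p_)*np.sin(a),np.cos(p_)])
def railpt(y,h): return rest+u*y+n*(h+.0145)
E
python3 - <<'E'
from h import *
print(bot.read_state()["tcp_pos"],railpt(.12,.085),railpt(.12,0))
plan(railpt(.12,.085),[180,-12,99.8],n=10)
E
```

```text
[0.52956722 0.26245989 0.26946007] [ 0.42524236 -0.17312042  0.22227509] [ 0.42223433 -0.1557058   0.13913254]
step mm 45.037795144623814 deg 5.514478816882585
[-0.0099, -0.0437, 0.0047, -0.01, 0.019, 0.094],[-0.0141, -0.0426, 0.004, -0.01, 0.019, 0.094],[-0.0181, -0.0411, 0.0033, -0.01, 0.019, 0.094],[-0.0219, -0.0393, 0.0025, -0.01, 0.019, 0.094],[-0.0255, -0.0371, 0.0017, -0.01, 0.019, 0.094],[-0.0289, -0.0345, 0.0008, -0.01, 0.019, 0.094],[-0.032, -0.0317, -0.0001, -0.01, 0.019, 0.094],[-0.0348, -0.0285, -0.001, -0.01, 0.019, 0.094],[-0.0373, -0.0251, -0.002, -0.01, 0.019, 0.094],[-0.0395, -0.0215, -0.003, -0.01, 0.019, 0.094],
```

>>> jog_arm(moves=[[-0.01, -0.0435, 0.0045, -0.01, 0.019, 0.094], [-0.014, -0.0425, 0.004, -0.01, 0.019, 0.094], [-0.018, -0.041, 0.0035, -0.01, 0.019, 0.094], [-0.022, -0.0395, 0.0025, -0.01, 0.019, 0.094], [-0.0255, -0.037, 0.0015, -0.01, 0.019, 0.094], [-0.029, -0.0345, 0.001, -0.01, 0.019, 0.094], [-0.032, -0.0315, 0, -0.01, 0.019, 0.094], [-0.035, -0.0285, -0.001, -0.01, 0.019, 0.094], [-0.0375, -0.025, -0.002, -0.01, 0.019, 0.094], [-0.0395, -0.0215, -0.003, -0.01, 0.019, 0.094]])

```text
time_s: 8.2
tcp_pos: [0.4233, -0.1744, 0.2197]
eef_rot: [180.0, -12.0, 99.4]
force: [0.6, -0.1, -1.3]
gripper_width: 0.0113
```

>>> jog_arm(moves=[[0, 0, 0, 0, 0, 0], [0, 0, 0, 0, 0, 0], [0, 0, 0, 0, 0, 0], [0, 0, 0, 0, 0, 0], [0, 0, 0, 0, 0, 0], [0, 0, 0, 0, 0, 0], [0, 0, 0, 0, 0, 0], [0, 0, 0, 0, 0, 0], [0, 0, 0, 0, 0, 0], [0, 0, 0, 0, 0, 0]])

```text
time_s: 9.2
tcp_pos: [0.4249, -0.1734, 0.2214]
eef_rot: [179.8, -11.8, 99.7]
force: [0.8, 0.3, -0.5]
gripper_width: 0.011
```

Run:
```python
from h import *
import cv2
s=bot.read_state();print(s["time_s"],s["tcp_pos"],s["eef_rot"],s["qpos"])
np.savez("w3.npz",p=s["tcp_pos"],e=s["eef_rot"])
w=bot.get_image("wrist")[:,:,::-1];sc=bot.get_image("scene")[:,:,::-1]
cv2.imwrite("pics/w3.png",w)
cv2.imwrite("pics/s3.png",sc)
cv2.imwrite("pics/c3.png",np.hstack([w[:420,200:460][:, :],cv2.resize(sc[150:390,300:500],(350,420))]))
plan(railpt(.12,.05),[180,-12,99.8],n=1)
```

```text
9.2 [ 0.42488657 -0.17335203  0.2213534 ] [179.84485848 -11.84448132  99.67162321] [-35.87938885  14.96697071  -7.38976051  76.04943816   8.37595376
  43.84844353]
step mm 34.13106512987115 deg 0.27219122677652957
[0.0005, 0.0003, 0.0341, 0.003, 0.003, -0.002],
```

View pics/c3.png

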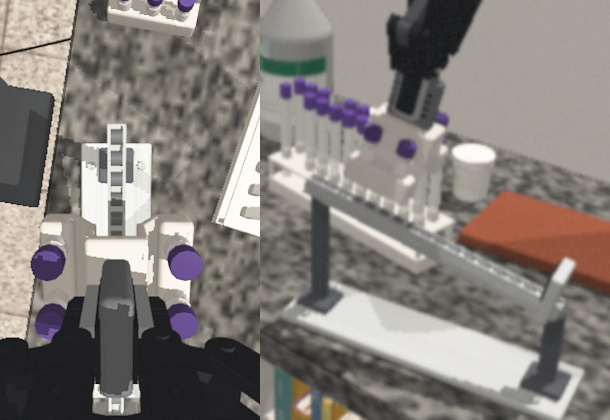

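Rail and channel are centred on the same wrist column (~316), and the carrier is parallel to the rail. Descending.

>>> jog_arm(moves=[[0.0005, 0.0003, 0.01, 0.003, 0.003, -0.002], [0, 0, 0.012, 0, 0, 0], [0, 0, 0.012, 0, 0, 0], [0, 0, 0.012, 0, 0, 0], [0, 0, 0.012, 0, 0, 0], [0, 0, 0.01, 0, 0, 0], [0, 0, 0.007, 0, 0, 0], [0, 0, 0.004, 0, 0, 0], [0, 0, 0, 0, 0, 0], [0, 0, 0, 0, 0, 0]])

```text
time_s: 10.3
tcp_pos: [0.4226, -0.1568, 0.1444]
eef_rot: [180.0, -12.0, 99.8]
force: [-0.6, -0.2, -0.9]
gripper_width: 0.0113
```

Run:
```python
from h import *
import cv2
s=bot.read_state();print(s["time_s"],s["force"],s["wrist_torque"])
plan(railpt(.12,0),[180,-12,99.8],n=1)
sc=bot.get_image("scene")[:,:,::-1];sd=bot.get_image("side")[:,:,::-1]
cv2.imwrite("pics/c4.png",np.hstack([cv2.resize(sc[180:330,310:490],(480,400)),cv2.resize(sd[150:270,290:390],(320,400))]))
```

```text
10.3 [-0.55954144 -0.20131649 -0.90830736] [-0.28737489 -0.09647331  0.00101963]
step mm 5.428365187371904 deg 0.03374344278851705
[0.0, -0.0002, 0.0054, 0.001, 0.0, -0.0],
```

View pics/c4.png

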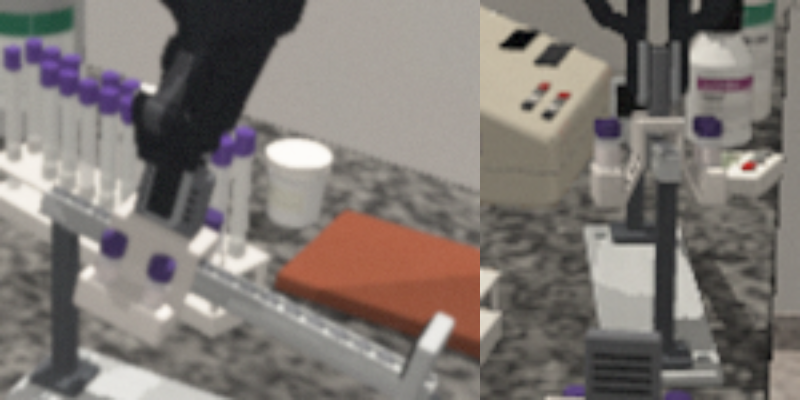

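The carrier is astride the rail in its upper half with no contact yet. Lowering the last millimetres.

>>> jog_arm(moves=[[0, 0, 0.001, 0, 0, 0], [0, 0, 0.001, 0, 0, 0], [0, 0, 0.001, 0, 0, 0], [0, 0, 0.001, 0, 0, 0], [0, 0, 0, 0, 0, 0], [0, 0, 0, 0, 0, 0], [0, 0, 0, 0, 0, 0], [0, 0, 0, 0, 0, 0], [0, 0, 0, 0, 0, 0], [0, 0, 0, 0, 0, 0]])

```text
time_s: 11.4
tcp_pos: [0.4222, -0.1558, 0.1403]
eef_rot: [180.0, -12.0, 99.8]
force: [-0.1, -0.3, -1.7]
gripper_width: 0.0115
```

>>> jog_arm(moves=[[0, 0, 0.001, 0, 0, 0], [0, 0, 0, 0, 0, 0], [0, 0, 0, 0, 0, 0], [0, 0, 0, 0, 0, 0], [0, 0, 0, 0, 0, 0], [0, 0, 0, 0, 0, 0], [0, 0, 0, 0, 0, 0], [0, 0, 0, 0, 0, 0], [0, 0, 0, 0, 0, 0], [0, 0, 0, 0, 0, 0]])

```text
time_s: 12.4
tcp_pos: [0.4222, -0.1556, 0.1393]
eef_rot: [180.0, -12.0, 99.8]
force: [0.7, -0.7, -1.5]
gripper_width: 0.0111
```

>>> jog_arm(moves=[[0, 0, 0.001, 0, 0, 0], [0, 0, 0, 0, 0, 0], [0, 0, 0, 0, 0, 0], [0, 0, 0.0005, 0, 0, 0], [0, 0, 0, 0, 0, 0], [0, 0, 0, 0, 0, 0], [0, 0, 0, 0, 0, 0], [0, 0, 0, 0, 0, 0], [0, 0, 0, 0, 0, 0], [0, 0, 0, 0, 0, 0]])

```text
time_s: 13.4
tcp_pos: [0.4229, -0.156, 0.1391]
eef_rot: [179.9, -11.9, 99.8]
force: [-1.6, -1.4, 8.2]
gripper_width: 0.0112
```

Contact at 8 N. Release.

>>> jog_arm(moves=[[0, 0, -0.0005, 0, 0, 0], [0, 0, 0, 0, 0, 0], [0, 0, 0, 0, 0, 0], [0, 0, 0, 0, 0, 0], [0, 0, 0, 0, 0, 0], [0, 0, 0, 0, 0, 0], [0, 0, 0, 0, 0, 0], [0, 0, 0, 0, 0, 0], [0, 0, 0, 0, 0, 0], [0, 0, 0, 0, 0, 0]], jaw=100)

```text
time_s: 14.4
tcp_pos: [0.4221, -0.1554, 0.1383]
eef_rot: [180.0, -12.0, 99.8]
force: [-0.2, -0.1, 0.7]
gripper_width: 0.0856
```

Run:
```python
from h import *
import cv2
s=bot.read_state();print(s["time_s"],s["force"])
sc=bot.get_image("scene")[:,:,::-1];sd=bot.get_image("side")[:,:,::-1]
cv2.imwrite("pics/c5.png",np.hstack([cv2.resize(sc[180:350,310:510],(480,408)),cv2.resize(sd[150:270,290:390],(320,408))]))
```

```text
14.4 [-0.15709993 -0.10326653  0.70666354]
```

View pics/c5.png

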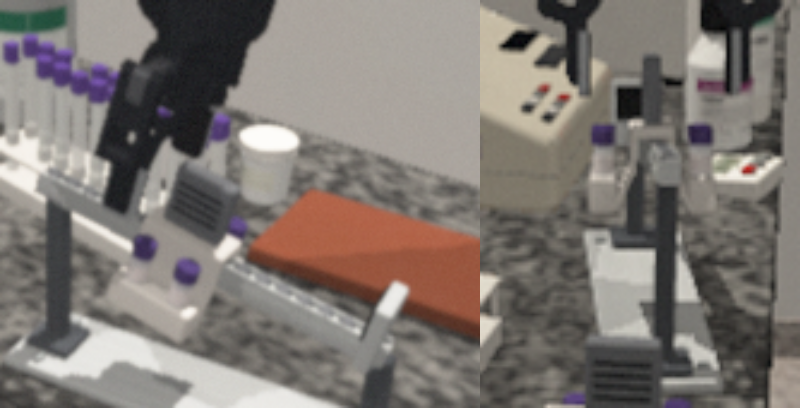

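Fingers are open and the carrier is already partway down the rail, clear of them. I'll wait, holding still.

>>> jog_arm(moves=[[0, 0, 0, 0, 0, 0], [0, 0, 0, 0, 0, 0], [0, 0, 0, 0, 0, 0], [0, 0, 0, 0, 0, 0], [0, 0, 0, 0, 0, 0], [0, 0, 0, 0, 0, 0], [0, 0, 0, 0, 0, 0], [0, 0, 0, 0, 0, 0], [0, 0, 0, 0, 0, 0], [0, 0, 0, 0, 0, 0]])

```text
time_s: 15.5
tcp_pos: [0.4221, -0.1554, 0.1383]
eef_rot: [180.0, -12.0, 99.8]
force: [-0.2, 0.2, -0.2]
gripper_width: 0.0854
```

>>> jog_arm(moves=[[0, 0, -0.01, 0, 0, 0], [0, 0, -0.02, 0, 0, 0], [0, 0, -0.02, 0, 0, 0], [0, 0, -0.02, 0, 0, 0], [0, 0, -0.02, 0, 0, 0], [0, 0, -0.02, 0, 0, 0], [0, 0, -0.01, 0, 0, 0], [0, 0, 0, 0, 0, 0], [0, 0, 0, 0, 0, 0], [0, 0, 0, 0, 0, 0]])

```text
time_s: 16.5
tcp_pos: [0.4258, -0.1795, 0.2547]
eef_rot: [-179.9, -12.1, 99.8]
force: [-0.2, -0.3, 0.2]
gripper_width: 0.0855
```

Run:
```python
from h import *
import cv2
s=bot.read_state();print(s["time_s"],s["force"])
sc=bot.get_image("scene")[:,:,::-1];sd=bot.get_image("side")[:,:,::-1]
cv2.imwrite("pics/s6.png",sc)
cv2.imwrite("pics/c6.png",np.hstack([cv2.resize(sc[180:350,310:510],(480,408)),cv2.resize(sd[150:270,290:390],(320,408))]))
```

```text
16.5 [-0.2356947 -0.3326405  0.2417726]
```

View pics/c6.png

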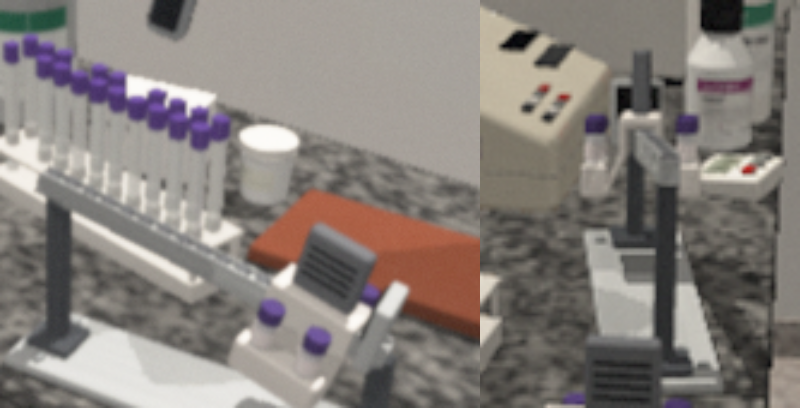

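The carrier is upright against or near the stop, with the grip at about scene (451,291). I'll check that against the expected seated pixel and confirm it's at rest and the stand hasn't moved.

>>> jog_arm(moves=[[0, 0, 0, 0, 0, 0], [0, 0, 0, 0, 0, 0], [0, 0, 0, 0, 0, 0], [0, 0, 0, 0, 0, 0], [0, 0, 0, 0, 0, 0], [0, 0, 0, 0, 0, 0], [0, 0, 0, 0, 0, 0], [0, 0, 0, 0, 0, 0], [0, 0, 0, 0, 0, 0], [0, 0, 0, 0, 0, 0]])

```text
time_s: 17.6
tcp_pos: [0.4264, -0.18, 0.2557]
eef_rot: [180.0, -12.0, 99.8]
force: [0.5, -0.9, 0.7]
gripper_width: 0.0851
```

Run:
```python
from h import *
import cv2
q=bot.camera_params("scene")
for y in(0,.01,.02):
    X=q["R"]@(rest+u*y+n*.03)+q["t"];v=q["intrinsics"]@X;print(y,v[:2]/v[2])
a=cv2.imread("pics/s6.png").astype(int);b=bot.get_image("scene")[:,:,::-1].astype(int);o=cv2.imread("pics/scene0.png").astype(int)
d=lambda p,q,r:np.abs(p-q)[r].mean()
print("carrier change",d(a,b,np.s_[265:350,400:490]),"noise",d(a,b,np.s_[330:380,320:390]))
print("stand change",d(o,b,np.s_[240:300,240:300]))
```

```text
0 [450.54184384 290.32836828]
0.01 [443.83777248 287.06073345]
0.02 [437.20746162 283.82905028]
carrier change 1.7567320261437909 noise 1.7196190476190476
stand change 8.070462962962964
```

The carrier is seated (predicted 450.5,290.3, seen 451,291.7) and still. The change in the stand area needs a check, since it could be the removed carrier or a shadow.

Run:
```python
from h import *
import cv2
def caps(im,r):
    m=cv2.inRange(cv2.cvtColor(im,cv2.COLOR_BGR2HSV),(120,60,30),(150,255,255))[r]
    n,_,s,c=cv2.connectedComponentsWithStats(m);return [(c[i].round(1).tolist(),int(s[i,4])) for i in range(1,n) if s[i,4]>8]
for k in("scene","side"):
    r=np.s_[248:300,240:300] if k=="scene" else np.s_[265:305,300:365]
    o=cv2.imread(f"pics/{k}0.png");b=np.ascontiguousarray(bot.get_image(k)[:,:,::-1])
    print(k,caps(o,r),caps(b,r))
```

```text
scene [([47.9, 17.0], 45), ([9.0, 18.8], 30), ([36.9, 22.7], 46), ([26.0, 28.2], 48)] [([47.9, 17.0], 44), ([9.0, 18.8], 30), ([36.9, 22.7], 42), ([25.9, 28.2], 46)]
side [([19.2, 2.0], 20), ([51.7, 3.5], 28), ([16.4, 15.3], 59), ([32.6, 16.3], 60), ([49.4, 17.3], 59)] [([19.2, 2.0], 20), ([51.6, 3.6], 27), ([16.4, 15.3], 59), ([32.7, 16.3], 61), ([49.4, 17.3], 58)]
```

The stand hasn't moved (cap positions agree within 0.1 px). Handing in.

```bash
python3 -c "
from workcell import bot
print(bot.hand_in(),bot.read_state()['time_s'])"
```

```text
the job is handed in; nothing more can be done
the job is handed in; nothing more can be done
```

I picked the saddle carrier up by its grip and set it astride the rail in the upper half, about 120 mm up from its rest point at the stop. I released it after a light contact of about 8 N. It ran down to the stop by itself while the gripper held still with its fingers open, and I then backed the gripper away. The job was handed in at about 18 s of the 40 s allowed.

**Last checks:**
- **Carrier seated:** its grip shows at about (451, 292) in the scene camera, against a predicted (450.5, 290.3) when seated at the stop.
- **Carrier at rest:** its part of the picture changed no more than image noise over the last second.
- **Stand untouched:** a first raw image comparison showed a change around it (8.1 against a noise level of about 1.7). Its vial caps turned out to be in the same place to 0.1 px in both cameras. The change was therefore probably the removed carrier or the arm's shadow, which I did not trace further.
- **Robot clear:** the force readings were about zero, with the gripper well above the rail.

**Early disagreement:** my first estimates of the rail's upper end were off, by about 15 mm from the scene camera and about 40 mm from the side camera. I used the wrist-camera measurement instead, which gave a rail length of 224 mm against the 223 mm stated.

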